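# Seat the rack in the mixer and set the speed lever to its second stop

### The job

Get the rack mixer going at full speed: with the fingertips, push the low rack of micro tubes along the mixer's deck until it sits squarely and fully home against the stop bar at the back, and only then push the speed lever away from you, past the click of its first detent, all the way to the second stop, and leave it there. Pick nothing up - the rack slides flat on the deck the whole time - and leave the things standing around undisturbed.

Things in the scene. Friction and masses are not known exactly. Their poses are not given: they have to be found in the camera images.
- mixer: white rack mixer fixed to the worktop, 170 mm deep (its x) and 280 mm wide (its y). Origin on the worktop under the middle of its deck; x points from the open front (robot side) to the stop bar at the back, y to its left, z up. Steel deck: top at z = 30 mm, x = -82 to +78 mm; grey side rails (inner faces y = +-86 mm, tops z = 46 mm) form a channel 172 mm wide, open at the front
- stop_face (a point): middle of the stop bar's contact face at deck level (mixer x = +62, y = 0, z = 30 mm); the bar's top is at z = 56 mm; axes as the mixer's
- rack_home (a point): point on the deck's top (mixer x = +32, y = 0, z = 30 mm) where the rack's origin is when the rack touches the stop bar and is centred in the channel; axes as the mixer's
- slot_mid (a point): middle of the lever's slot on the top of the control housing (mixer x = 0, y = -140, z = 62 mm). The white housing is the mixer's right end, y = -102 to -178 mm, x = +-85 mm. The slot runs along the mixer's x; marks of one, two and three short bars stand beside the lever's three positions, 25 mm apart
- micro_rack: low blue-grey rack full of micro tubes, loose on the deck, long side across the channel; 0.09 to 0.18 kg. Origin at the centre of its underside, x towards the stop bar. Solid 62 mm deep (x -32 to +30 mm), 156 mm wide (y), 26 mm high (caps to 31 mm). Starts 28 to 55 mm short of home, up to 0.05 rad askew. Slides with about 1 N; turns if pushed off its middle
- lever_knob (a point): middle of the speed lever's upright round black knob (26 mm diameter, 28 mm high, from 10 to 38 mm above the housing's top; this point is 24 mm above it, z = 86 mm). A 10 mm steel stem below it goes into the slot
- speed_lever (a joint): the lever's travel along the mixer's +x (away from the robot), m: 0 = off, 0.025 = first detent (slow), 0.050 = second stop, end of the slot (fast). Sprung: each step takes about 8 to 12 N to get over; past the halfway point between two positions it snaps on to the next and stays. Starts within 3 mm of 0
- water_c: small white-capped bottle, 48 mm diameter, 88 mm high, beside the control housing; origin under its centre; bystander
- ethanol_b: red-capped bottle, 54 mm diameter, 105 mm high, behind the mixer; origin under its centre; bystander
- marker_black: marker pen, 138 x 14 x 16 mm, long along its y, lying in front of the mixer; origin under its middle; bystander
- bench_timer: small upright timer, 27 x 68 x 60 mm, behind the mixer; origin under its centre; bystander

How it is judged:
By the outcome, as a careful person would: the job done as asked, in the order asked, and still so for the second after the job is handed in, with the robot touching nothing.
It also fails if it takes over 58 s, if anything falls off the work surface, if the arm or the gripper's body presses on something with over 40 N, if the wrist force passes 120 N, or if a joint passes its speed limit or range.

### The arm

A 6-joint arm with a two-finger parallel gripper is mounted at the origin on a cart in front of the work surface, level with it; the furniture and walls round the work are solid. World frame = base frame: x ahead of the robot, y to its left, z up, the work surface at z = 0. Lengths are in m, angles in rad, forces in N, time in s.
With the tool pointing down it reaches from about 0.425 to 0.95 m from the base axis. Payload 3.5 kg.
Tool frame: the origin (TCP) lies between the finger pads; the fingertips stand 19 mm ahead of it and the grasp point (between the pads) is the TCP; z points along the fingers, y is the line along which they close (so a half turn about z gives the same grasp; the last joint's range is limited). The gripper opens to 85 mm and grips with 20 to 120 N. Pads are 22 mm wide; open, the fingers measure 114 mm over their backs; the gripper's body (76 mm by 85 mm) begins 54 mm behind the grasp point. The pads swing forward as they close: fully open they stand 13 mm farther back than shut.
Start: joints at [-1.273, 0.286, 1.577, -0, 1.279, -0.15], TCP at [0.292, -0.608, 0.25] pointing down, gripper open.
Joint ranges: [-2.77, 2.77], [-0.9, 2.22], [0.21, 2.48], [-1.53, 4.67], [0.24, 2.81], [-2.84, 2.84]. Speed limits (rad/s): [2.79, 2.79, 3.14, 3.14, 3.14, 3.14].

### API

Orientations are given as a unit quaternion [x, y, z, w].
In Python, from plant import get_state, cams, ctrl gives the robot as it stands. The module is installed in compiled form; this text tells all that it offers.
- The arm moves only by the tool jog_arm, never from a script. Its argument "deltas" is text: rows parted by semicolons, each of 6 numbers parted by spaces: the shift along the world's x, y, z normalised to -1 to 1, where 1 is 0.02 m, then the turn, a rotation vector about the world's x, y, z normalised to -1 to 1, where 1 is 0.1 rad. In form: x y z ax ay az; .... A call has 1 to 20 rows; each row shifts and turns the commanded pose from where the row before left it; what a row does not reach is not made up. A row lasts 1/8 s, in which the tool goes at most 62.5 mm and 10.7 degrees, less where a joint would pass 70% of its speed; a pose out of reach is approached as far as the arm can. A call with a number of a shift or a turn outside -1 to 1 is refused whole. A call with a gripper value outside its range is refused whole. "gripper" is the opening, from 0 (shut) to 1 (fully open), set as the call begins (left out, the last holds). The fingers move at their own pace and stop on an object; "squeeze" is the grip in N (left out, the last holds). Time passes only in rows, so rows that do not move let the fingers close. It gives the time, the measured TCP pose, the force, the opening and the grip force at its end, in the units of the state.
- get_state(): the state, without advancing time (a new reading comes with each control period).
- cams.read_camera(name): name is "scene" or "top"; returns a dict with "color" (400x640x3 uint8, blue, green, red), "vfov" (degrees; the focal length in pixels is half the picture's height over the tangent of half this angle, whatever the lens; pixels are square), "cx", "cy" (the principal point, pixels), "rvec" (rotation vector, rad) and "tvec" (3), from world to camera coordinates, as OpenCV has them. Camera axes: x right, y down, z forward; pixel columns grow to the right and rows downward; lengths in m; the calibration is good to about 2 mm. A picture is of the moment at which its call begins. There is no depth.
- ctrl.sign_off(): hands the job in; it is judged then, once.
The state is a dict: "time": time; "qpos": joint angles; "dq": joint speeds; "joint_efforts": joint torques, N m; "eef_pos": TCP position; "tcp_rot": TCP orientation; "contact_force": force on the tool from outside, world axes, zero at the start; "wrist_torque": the same for the moment, N m; "opening": opening from 0.0 (shut) to 1.0 (fully open); "finger_force": force on a finger pad.
Only numpy, scipy, OpenCV 4.12 (cv2) and the standard library are available. Lean on these libraries where they do the work, as an engineer would, in place of code of your own. Each camera call takes 0.05 s, during which the arm holds its last target. There are 200 camera calls.

## Working session

There is one attempt and no reset: what is moved stays moved. The work goes in short steps, Python scripts to look and compute and a tool call to move; the robot and the scene stay as the last step left them, time stands still between calls to the robot, and variables do not carry over. Pictures are saved under pics/ and viewed, at most 10 in all, crops included, and the job is handed in when it is done.

Besides the shell and the picture viewer there is one more tool, called after "Call:" as name(argument=value, ...) on one line, values as JSON. jog_arm: Moves the arm, as the interface text tells. Its arguments: {"type":"object","properties":{"deltas":{"type":"string"},"gripper":{"type":"number"},"squeeze":{"type":"number"}},"required":["deltas"]}

```bash
mkdir -p pics
cat > h.py <<'E'
import cv2, numpy as np
from plant import get_state, cams, ctrl
def shot(n,f=None):
    c=cams.read_camera(n)
    if f: cv2.imwrite('pics/'+f,c['color'])
    h=c['color'].shape[0]; fl=h/2/np.tan(np.radians(c['vfov'])/2)
    K=np.array([[fl,0,c['cx']],[0,fl,c['cy']],[0,0,1.]])
    R=cv2.Rodrigues(np.array(c['rvec'],float))[0]; t=np.array(c['tvec'],float)
    return c['color'],K,R,t
def ray(K,R,t,uv,z):
    d=R.T@np.linalg.inv(K)@np.array([uv[0],uv[1],1.]); o=-R.T@t
    return o+d*(z-o[2])/d[2]
def proj(K,R,t,P):
    p=(R@np.atleast_2d(P).T).T+t; q=(K@p.T).T; return q[:,:2]/q[:,2:]
E
python3 - <<'E'
from h import *
for n in('scene','top'):
    _,K,R,t=shot(n,n+'0.png'); print(n,K[0,0],-R.T@t,R[2])
print(get_state())
E
```

```text
scene 385.0163704172987 [0.01147326 0.75406927 0.60078235] [ 0.60629338 -0.54116623 -0.582707  ]
top 439.2875930273067 [0.40205284 0.27390423 0.91959363] [ 0.17223245  0.00165207 -0.98505495]
{'time': 0.1, 'qpos': array([-1.27297843e+00,  2.87118008e-01,  1.57807866e+00,  1.28940667e-05,
        1.27861525e+00, -1.50003513e-01]), 'dq': array([ 3.20096182e-05, -1.19116202e-03, -2.39505721e-03,  5.54889846e-04,
       -1.18924624e-04,  2.77458962e-03]), 'joint_efforts': array([ 1.31104578e-03, -4.07297230e+01, -2.93699867e+01, -1.56536366e-04,
        3.41230399e-03, -2.97920472e-06]), 'eef_pos': array([ 0.29213315, -0.60787029,  0.24903215]), 'tcp_rot': array([ 9.75036371e-01,  2.22042439e-01, -7.57801369e-05, -1.10705681e-03]), 'contact_force': array([-0.2983113 , -1.03839162, -0.13493292]), 'wrist_torque': array([-0.00962552, -0.00095778, -0.03156608]), 'finger_force': 0.0, 'opening': 1.0016194054742322}
```

View pics/scene0.png

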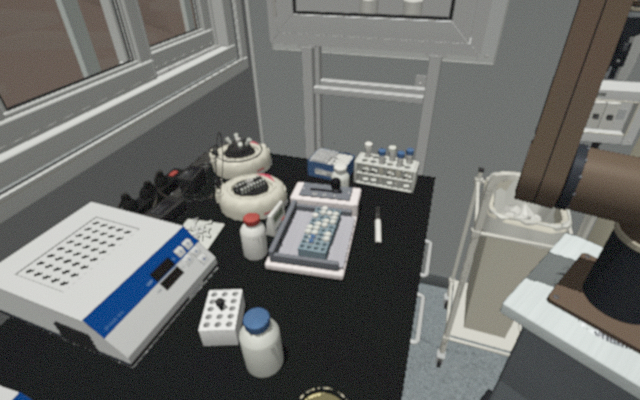

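View pics/top0.png

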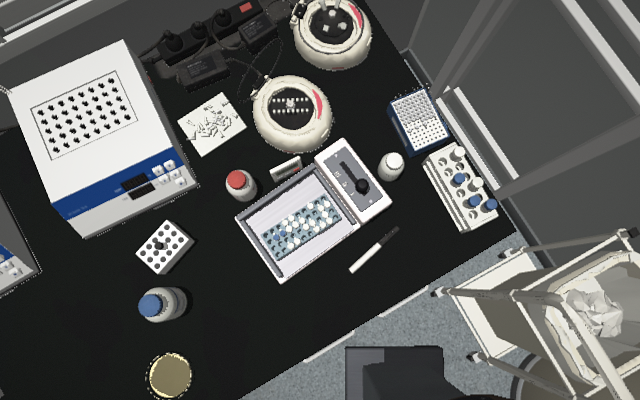

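The top view shows the mixer at about px (235–392, 137–283), its knob at (362,186), the rack around (300,228), and the open front towards the lower right. The scene view shows the mixer at about (268–360, 180–275). I'll enlarge both.

Run:
```python
import cv2
a=cv2.imread('pics/top0.png')[130:290,225:405]; cv2.imwrite('pics/topc.png',cv2.resize(a,None,fx=3.7,fy=3.7,interpolation=cv2.INTER_CUBIC)[:600])
a=cv2.imread('pics/scene0.png')[160:280,255:395]; cv2.imwrite('pics/scenec.png',cv2.resize(a,None,fx=5,fy=5,interpolation=cv2.INTER_CUBIC))
```

```text
(no output)
```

View pics/topc.png

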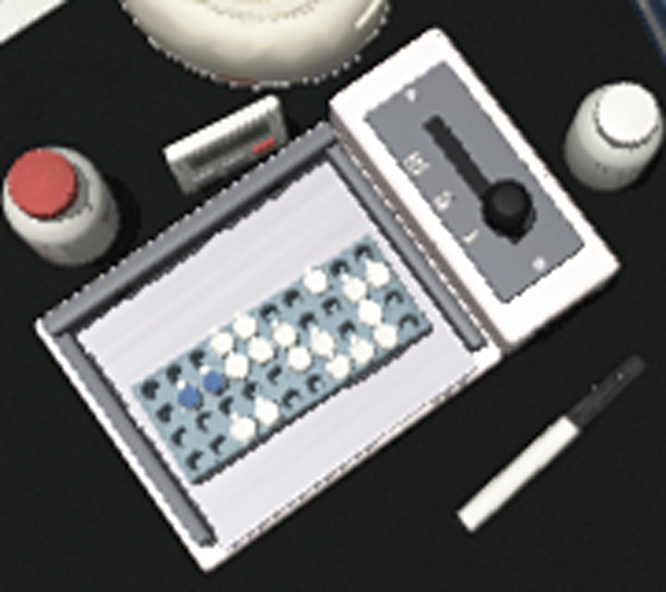

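View pics/scenec.png

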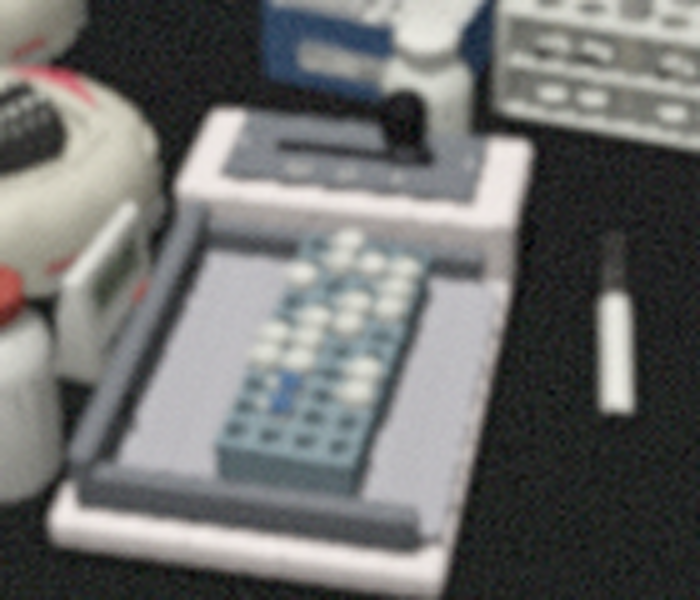

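The crops give these px positions.
- **Top crop:** housing-top corners (332,103), (437,29), (617,265), (507,346); rack-top corners (135,385), (365,237), (432,328), (195,476); knob top (507,200); marker at (465,520)–(640,360).
- **Scene crop:** housing-top corners (185,190), (205,108), (530,142), (515,245); rack-top corners (220,450), (357,462), (430,255), (305,238).

Next I fit both poses.

```bash
cat > fit.py <<'E'
from h import *
from scipy.optimize import least_squares
T=lambda a:np.array(a,float)/3.7+[225,130]
S=lambda a:np.array(a,float)/5+[255,160]
Ct=shot('top')[1:]; Cs=shot('scene')[1:]
def W(p,L):
    c,s=np.cos(p[2]),np.sin(p[2]); L=np.atleast_2d(L)
    return np.c_[p[0]+c*L[:,0]-s*L[:,1],p[1]+s*L[:,0]+c*L[:,1],p[3]+L[:,2]]
def fit(L,t,s,p0):
    f=lambda p:np.r_[(proj(*Ct,W(p,L))-T(t)).ravel(),(proj(*Cs,W(p,L))-S(s)).ravel()]
    r=least_squares(f,p0,loss='soft_l1'); return r.x,r.fun.reshape(2,-1,2).round(1)
H=np.array([[85,-102,62],[85,-178,62],[-85,-178,62],[-85,-102,62]])/1e3
R_=np.array([[30,78,26],[30,-78,26],[-32,-78,26],[-32,78,26]])/1e3
E
cat > a.py <<'E'
from fit import *
m,e=fit(H,[(332,103),(437,29),(617,265),(507,346)],[(185,190),(205,108),(530,142),(515,245)],[.6,.2,0,0])
print('mixer',m,e.tolist())
r,e=fit(R_,[(135,385),(365,237),(432,328),(195,476)],[(220,450),(305,238),(430,255),(357,462)],[.6,.2,m[2],.03])
print('rack',r,e.tolist())
c,s=np.cos(m[2]),np.sin(m[2]); d=r[:2]-m[:2]
print('rack in mixer',c*d[0]+s*d[1],-s*d[0]+c*d[1],r[2]-m[2])
k=ray(*Ct,T((507,200)),.1); d=k[:2]-m[:2]; print('knob',k,c*d[0]+s*d[1],-s*d[0]+c*d[1])
m[3]=0
for n,C,sc,o in(('top',Ct,3.7,(225,130)),('scene',Cs,5,(255,160))):
    im=cv2.imread('pics/'+n+'0.png'); im=im[o[1]:o[1]+160,o[0]:o[0]+180]; im=cv2.resize(im,None,fx=sc,fy=sc)[:600,:700]
    for q,col in((H,(0,0,255)),(np.array([[62,86,56],[62,-86,56],[-82,-86,30],[-82,86,30]])/1e3,(0,200,0)),(np.array([[-82,86,46],[62,86,46]])/1e3,(255,0,255)),(np.array([[25,-140,62],[-25,-140,62]])/1e3,(0,255,255))):
        u=((proj(*C,W(m,q))-o+.0)*sc).astype(int); cv2.polylines(im,[u],True,col,1)
    u=((proj(*C,W(r,R_))-o)*sc).astype(int); cv2.polylines(im,[u],True,(255,0,0),1)
    cv2.imwrite('pics/ov_%s.png'%n,im)
E
python3 a.py
```

```text
mixer [ 0.52605729  0.31993937  0.62057569 -0.01187428] [[[-1.6, -0.3], [-0.0, -1.1], [1.3, 0.8], [0.8, 0.8]], [[-2.4, 0.4], [1.4, 0.7], [0.1, 0.7], [-0.9, -2.9]]]
rack [0.51392288 0.30966167 0.58800267 0.02225265] [[[-0.9, 1.0], [1.9, -1.8], [1.1, -1.2], [-0.2, 2.4]], [[-1.4, 0.0], [0.2, -0.2], [0.3, -0.2], [-0.2, 2.2]]]
rack in mixer -0.015848392845357214 -0.0013051593871680122 -0.03257301774958199
knob [0.58723326 0.19237714 0.1       ] -0.02440856011769553 -0.13935150838613014
```

View pics/ov_top.png

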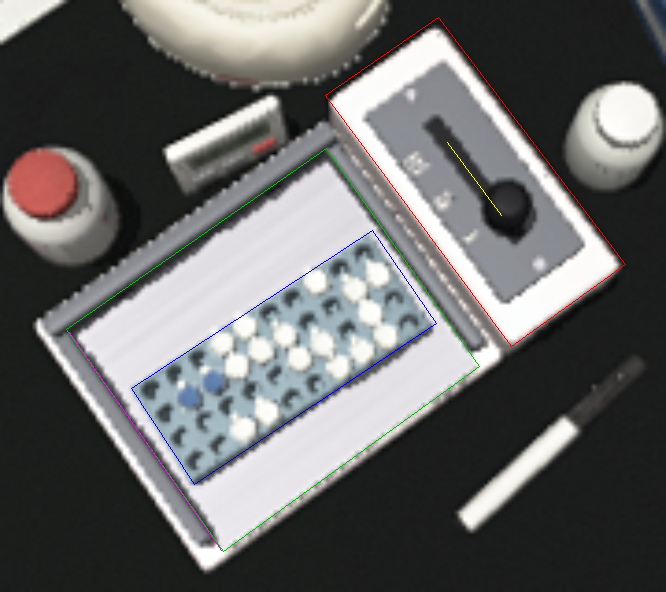

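```bash
cat > b.py <<'E'
from fit import *
D=[(332,103),(437,29),(617,265),(507,346)],[(185,190),(205,108),(530,142),(515,245)]
Q=[(135,385),(365,237),(432,328),(195,476)],[(220,450),(305,238),(430,255),(357,462)]
def f2(L,d,z,use):
    f=lambda p:np.r_[(proj(*Ct,W([*p,z],L))-T(d[0])).ravel()*use[0],(proj(*Cs,W([*p,z],L))-S(d[1])).ravel()*use[1]]
    r=least_squares(f,[.52,.32,.62],loss='soft_l1'); return r.x,r.fun.round(1)
for u in((1,1),(1,0),(0,1)):
    m,_=f2(H,D,0,u); r,e=f2(R_,Q,.03,u); c,s=np.cos(m[2]),np.sin(m[2]); d=r[:2]-m[:2]
    k=ray(*Ct,T((507,200)),.1)[:2]-m[:2]
    print(u,'mixer',m,'rack',r,'rel',c*d[0]+s*d[1],-s*d[0]+c*d[1],r[2]-m[2],'knob',c*k[0]+s*k[1],-s*k[0]+c*k[1])
E
python3 b.py
```

```text
(1, 1) mixer [0.52145024 0.32268004 0.62557685] rack [0.51098514 0.31147336 0.59427147] rel -0.01504551190232389 -0.00295642676755973 -0.03130537805669187 knob -0.022975418268532173 -0.14414708024856338
(1, 0) mixer [0.524161   0.32179694 0.61724736] rack [0.51288942 0.30998873 0.56879543] rel -0.016026191035099724 -0.003105386237569419 -0.048451935484619235 knob -0.023473388269707636 -0.14204433444274078
(0, 1) mixer [0.51320218 0.33060262 0.62726148] rack [0.5077122  0.31447234 0.60357982] rel -0.013912238838699064 -0.009837449819275302 -0.02368165312414028 knob -0.021190280215576035 -0.15536362460965591
```

Call:
jog_arm(deltas="1 0 0 0 0 0.2;1 0.5 0 0 0 0.2;1 1 0 0 0 0.2;1 1 0 0 0 0.2;1 1 0 0 0 0.2;1 1 0 0 0 0.2;1 1 0 0 0 0.2;1 1 0 0 0 0.3;1 1 0 0 0 0;1 1 0 0 0 0;0 1 0 0 0 0;0 1 0 0 0 0;0 1 0 0 0 0;0 1 0 0 0 0;0 1 0 0 0 0;0 1 0 0 0 0;0 1 0 0 0 0;0 1 0 0 0 0;0 1 0 0 0 0;0 1 0 0 0 0", gripper=1)

```text
time: 2.8
eef_pos: [0.4923, -0.2371, 0.2503]
tcp_rot: [0.953, 0.304, 0.0, 0.0]
contact_force: [0.0, 0.5, 0.0]
opening: 1.002
finger_force: 0.0
```

Call:
jog_arm(deltas="0 1 0 0 0 0;0 1 0 0 0 0;0 1 0 0 0 0;0 1 0 0 0 0;0 1 0 0 0 0;0 1 0 0 0 0;0 1 0 0 0 0;0 1 0 0 0 0;0 1 0 0 0 0;0 1 0 0 0 0;0 1 0 0 0 0;0 1 0 0 0 0;0 1 0 0 0 0;0 1 0 0 0 0;0 1 0 0 0 0;0 1 0 0 0 0;0 1 0 0 0 0;0 1 0 0 0 0;0 1 0 0 0 0;0 1 0 0 0 0")

```text
time: 5.3
eef_pos: [0.4919, 0.1629, 0.2503]
tcp_rot: [0.953, 0.304, 0.0, 0.0]
contact_force: [-0.9, 0.7, 0.2]
opening: 1.002
finger_force: 0.0
```

Call:
jog_arm(deltas="-0.5 1 -1 0 0 0;-0.5 1 -1 0 0 0;-0.5 1 -1 0 0 0;-0.5 1 -1 0 0 0;-0.3 1 -1 0 0 0;0 0.1 -1 0 0 0;0 0 -1 0 0 0;0 0 -0.5 0 0 0;0 0 0 0 0 0;0 0 0 0 0 0")

```text
time: 6.55
eef_pos: [0.4469, 0.2638, 0.1012]
tcp_rot: [0.953, 0.304, 0.001, -0.0]
contact_force: [0.3, -0.6, 0.5]
opening: 0.996
finger_force: 0.0
```

Run:
```python
from h import *
a,K,R,t=shot('top'); b,*_=shot('scene')
a=cv2.resize(a[150:290,225:405],None,fx=2.8,fy=2.8,interpolation=2); b=cv2.resize(b[170:290,255:355],None,fx=2.9,fy=2.9,interpolation=2)
h=min(len(a),len(b)); cv2.imwrite('pics/pre.png',np.hstack([a[:h],b[:h]]))
```

```text
(no output)
```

View pics/pre.png

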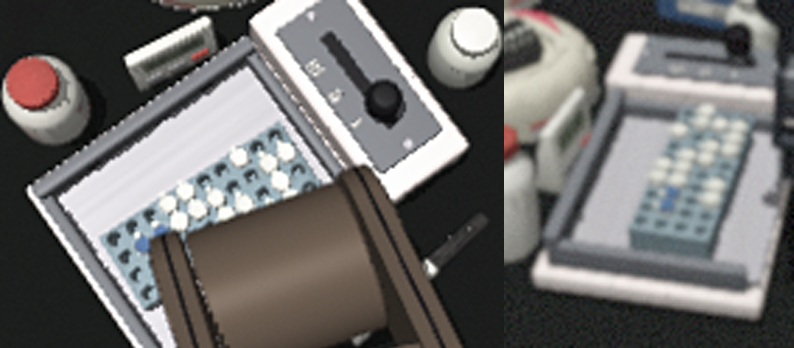

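The view is clear in front: the arm hides the front edge in the top view, the knob is at crop (383,100) and the rack is untouched. I lower to the push height and advance gently.

Call:
jog_arm(deltas="0 0 -1 0 0 0;0 0 -1 0 0 0;0 0 -0.35 0 0 0;0 0 0 0 0 0;0.2 0.145 0 0 0 0;0.2 0.145 0 0 0 0;0.2 0.145 0 0 0 0;0.2 0.145 0 0 0 0;0 0 0 0 0 0")

```text
time: 7.78
eef_pos: [0.4627, 0.2754, 0.0534]
tcp_rot: [0.953, 0.304, 0.0, 0.0]
contact_force: [0.6, 1.1, 0.6]
opening: 1.003
finger_force: 0.0
```

Call:
jog_arm(deltas="0.2 0.145 0 0 0 0;0.2 0.145 0 0 0 0;0.2 0.145 0 0 0 0;0.2 0.145 0 0 0 0;0.2 0.145 0 0 0 0;0.2 0.145 0 0 0 0;0.2 0.145 0 0 0 0;0 0 0 0 0 0")

```text
time: 8.78
eef_pos: [0.4908, 0.2958, 0.0534]
tcp_rot: [0.953, 0.304, 0.001, -0.0]
contact_force: [-0.5, -0.3, 0.5]
opening: 1.004
finger_force: 0.0
```

Call:
jog_arm(deltas="0.2 0.145 0 0 0 0;0.2 0.145 0 0 0 0;0.2 0.145 0 0 0 0;0.2 0.145 0 0 0 0;0 0 0 0 0 0")

```text
time: 9.4
eef_pos: [0.5069, 0.3074, 0.0535]
tcp_rot: [0.953, 0.304, 0.0, -0.0]
contact_force: [0.2, -0.4, 0.8]
opening: 0.998
finger_force: 0.0
```

Run:
```python
from h import *
a,K,R,t=shot('top'); b,*_=shot('scene')
a=cv2.resize(a[150:290,225:405],None,fx=2.4,fy=2.4,interpolation=2); b=cv2.resize(b[190:280,260:360],None,fx=3.6,fy=3.6,interpolation=2)
h=min(len(a),len(b)); cv2.imwrite('pics/mid.png',np.hstack([a[:h],b[:h]]))
```

```text
(no output)
```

View pics/mid.png

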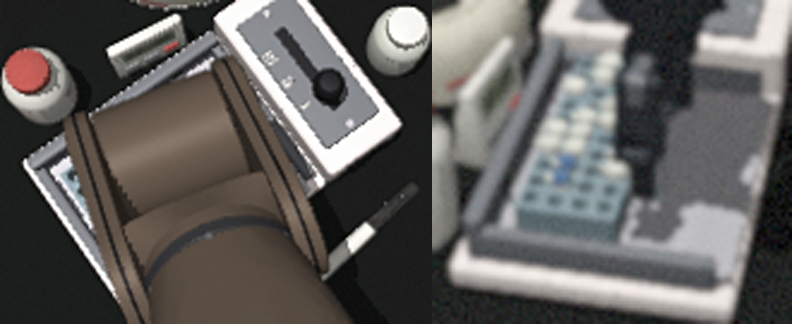

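The rack is moving square against both fingers. Its back edge (crop ~(520,195)) is still about 15 mm from the stop bar, and everything else stands as before. I carry on slowly.

Call:
jog_arm(deltas="0.12 0.087 0 0 0 0;0.12 0.087 0 0 0 0;0.12 0.087 0 0 0 0;0.12 0.087 0 0 0 0;0 0 0 0 0 0")

```text
time: 10.12
eef_pos: [0.5163, 0.3142, 0.0534]
tcp_rot: [0.953, 0.304, 0.0, -0.0]
contact_force: [0.4, 0.2, 0.0]
opening: 0.999
finger_force: 0.0
```

Call:
jog_arm(deltas="0.08 0.058 0 0 0 0;0 0 0 0 0 0")

```text
time: 10.38
eef_pos: [0.5173, 0.315, 0.0533]
tcp_rot: [0.953, 0.304, -0.001, 0.0]
contact_force: [-0.9, -1.1, 2.1]
opening: 0.998
finger_force: 1.1
```

Call:
jog_arm(deltas="0.08 0.058 0 0 0 0;0 0 0 0 0 0")

```text
time: 10.62
eef_pos: [0.5174, 0.315, 0.0533]
tcp_rot: [0.952, 0.305, -0.003, 0.001]
contact_force: [-6.6, -6.5, 5.7]
opening: 1.0
finger_force: 4.2
```

Call:
jog_arm(deltas="0.05 0.036 0 0 0 0;0 0 0 0 0 0.15;0 0 0 0 0 0;0 0 0 0 0 -0.15;0 0 0 0 0 -0.15;0 0 0 0 0 0;0 0 0 0 0 0.15;0 0 0 0 0 0")

```text
time: 11.62
eef_pos: [0.5176, 0.3151, 0.0529]
tcp_rot: [0.952, 0.305, -0.005, 0.001]
contact_force: [-7.7, -7.5, 7.6]
opening: 1.003
finger_force: 5.3
```

Run:
```python
from h import *
s=get_state(); print(s['contact_force'],s['wrist_torque'],s['eef_pos'],s['tcp_rot'])
```

```text
[-7.65971887 -7.47024353  7.59491811] [-0.89107746  1.23843239  0.31833245] [0.51755055 0.31514288 0.05287808] [ 0.95230479  0.30511141 -0.00454501  0.00139852]
```

Call:
jog_arm(deltas="-0.2 -0.145 0 0 0 0;-0.4 -0.29 0 0 0 0;-0.6 -0.435 0 0 0 0;0 0 1 0 0 0;0 0 1 0 0 0;0 0 1 0 0 0;0 0 1 0 0 0;0 0 1 0 0 0;0 0 1 0 0 0;0 0 1 0 0 0;0 -0.6 0.3 0 0 0;0 -0.6 0 0 0 0;0 -0.7 0 0 0 0;0.5 -1 0 0 0 0;0.5 -1 0 0 0 0;0.5 -1 0 0 0 0;0.5 -1 0 0 0 0;0.2 -1 0 0 0 0;0 0 0 0 0 0", gripper=0)

```text
time: 14.0
eef_pos: [0.5399, 0.1601, 0.1987]
tcp_rot: [0.953, 0.303, -0.001, -0.0]
contact_force: [0.4, 0.7, -0.4]
opening: 0.0
finger_force: 0.0
```

Run:
```python
from h import *
a,K,R,t=shot('top'); b,*_=shot('scene')
a=cv2.resize(a[140:290,225:365],None,fx=2.7,fy=2.7,interpolation=2); b=cv2.resize(b[180:280,260:360],None,fx=4,fy=4,interpolation=2)
h=min(len(a),len(b)); cv2.imwrite('pics/home.png',np.hstack([a[:h],b[:h]]))
```

```text
(no output)
```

View pics/home.png

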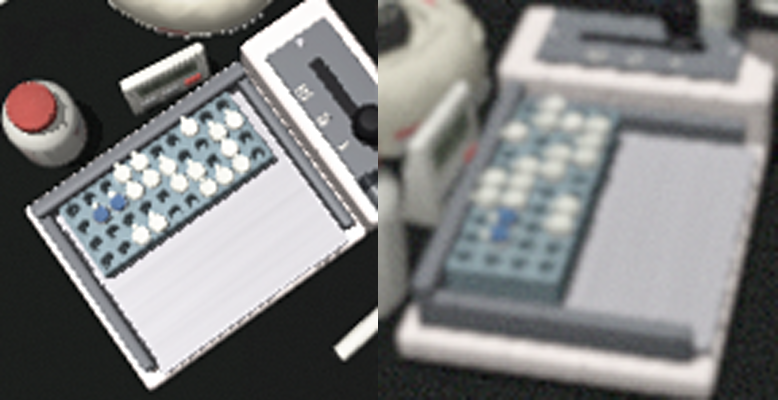

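The rack sits flush on the stop bar along its whole width: its front edge (110,277)–(275,157) is parallel to the mixer's front edge, and its back meets the bar. Bystanders are unmoved. Now the lever.

Call:
jog_arm(deltas="0 0 -1 0 0 0;0 0 -1 0 0 0;0 0 -1 0 0 0;0 0 -1 0 0 0;0 0 -0.8 0 0 0;0 0 0 0 0 0;0.2 0.145 0 0 0 0;0.2 0.145 0 0 0 0;0.2 0.145 0 0 0 0;0.2 0.145 0 0 0 0;0.2 0.145 0 0 0 0;0.2 0.145 0 0 0 0;0 0 0 0 0 0")

```text
time: 15.72
eef_pos: [0.5644, 0.1793, 0.1033]
tcp_rot: [0.953, 0.304, 0.0, 0.0]
contact_force: [0.3, -0.0, -0.3]
opening: -0.002
finger_force: 0.0
```

Call:
jog_arm(deltas="0.2 0.145 0 0 0 0;0.2 0.145 0 0 0 0;0 0 0 0 0 0")

```text
time: 16.1
eef_pos: [0.5699, 0.1834, 0.103]
tcp_rot: [0.953, 0.304, -0.004, 0.001]
contact_force: [-7.4, -5.0, 5.2]
opening: 0.005
finger_force: 4.5
```

Call:
jog_arm(deltas="0.2 0.145 0 0 0 0;0.2 0.145 0 0 0 0;0.2 0.145 0 0 0 0;0.2 0.145 0 0 0 0;0 0 0 0 0 0")

```text
time: 16.73
eef_pos: [0.5876, 0.1961, 0.1029]
tcp_rot: [0.953, 0.304, -0.001, 0.0]
contact_force: [-3.4, -1.9, 1.5]
opening: -0.002
finger_force: 2.1
```

Call:
jog_arm(deltas="0.2 0.145 0 0 0 0;0.2 0.145 0 0 0 0;0.2 0.145 0 0 0 0;0 0 0 0 0 0")

```text
time: 17.23
eef_pos: [0.5983, 0.2038, 0.103]
tcp_rot: [0.953, 0.304, -0.003, 0.001]
contact_force: [-3.2, -2.5, 2.9]
opening: -0.0
finger_force: 2.3
```

Call:
jog_arm(deltas="0.2 0.145 0 0 0 0;0.1 0.072 0 0 0 0;0 0 0 0 0 0")

```text
time: 17.6
eef_pos: [0.6069, 0.2101, 0.1035]
tcp_rot: [0.953, 0.304, 0.001, -0.0]
contact_force: [-0.1, 0.7, 0.8]
opening: -0.004
finger_force: 0.0
```

Call:
jog_arm(deltas="0.12 0.087 0 0 0 0;0 0 0 0 0 0")

```text
time: 17.85
eef_pos: [0.6076, 0.2107, 0.1034]
tcp_rot: [0.953, 0.304, -0.002, 0.0]
contact_force: [-5.1, -3.7, 2.5]
opening: -0.0
finger_force: 2.8
```

Call:
jog_arm(deltas="0.12 0.087 0 0 0 0;0 0 0 0 0 0")

```text
time: 18.1
eef_pos: [0.608, 0.211, 0.1033]
tcp_rot: [0.952, 0.305, -0.006, 0.001]
contact_force: [-11.6, -8.5, 8.7]
opening: -0.001
finger_force: 6.8
```

Force rises hard at TCP x ≈ +5 mm (mixer frame), which is where the second stop should be. Now I back off, raise the arm and check.

Call:
jog_arm(deltas="-0.2 -0.145 0 0 0 0;-0.4 -0.29 0 0 0 0;-0.6 -0.435 0 0 0 0;-0.8 -0.58 0 0 0 0;0 0 1 0 0 0;0 0 1 0 0 0;0 0 1 0 0 0;0 0 1 0 0 0;0 0 1 0 0 0;0 0 1 0 0 0;0 -1 1 0 0 0;0 -1 0 0 0 0;0 -1 0 0 0 0;0 -1 0 0 0 0;0 -1 0 0 0 0;0 -1 0 0 0 0;0 -1 0 0 0 0;0 -1 0 0 0 0;0 -1 0 0 0 0;0 0 0 0 0 0")

```text
time: 20.6
eef_pos: [0.5709, 0.0026, 0.2433]
tcp_rot: [0.953, 0.303, 0.0, -0.0]
contact_force: [-0.4, 0.7, -0.8]
opening: -0.0
finger_force: 0.0
```

Run:
```python
from h import *
a,K,R,t=shot('top'); b,*_=shot('scene')
a=cv2.resize(a[130:290,225:405],None,fx=2.3,fy=2.3,interpolation=2); b=cv2.resize(b[170:280,260:370],None,fx=3.4,fy=3.4,interpolation=2)
h=min(len(a),len(b)); cv2.imwrite('pics/end.png',np.hstack([a[:h],b[:h]]))
```

```text
(no output)
```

View pics/end.png

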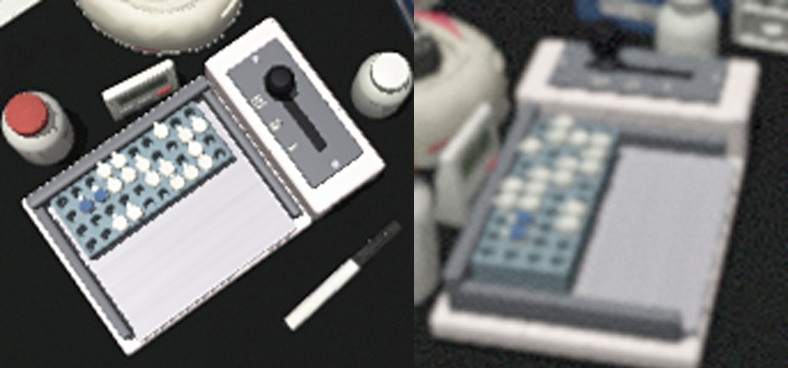

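The knob stands at the three-bar mark (crop (280,82)), at the far end of the slot. The rack is flush against the bar and the bystanders are in place, so I'm handing the job in.

```bash
python3 -c "from plant import ctrl; print(ctrl.sign_off())"
```

```text
the job is handed in; nothing more can be done
None
```

The rack was pushed home against the stop bar first and looks square in the camera views; the speed lever was then pushed to its second stop and left there, the bystanders look undisturbed, and the job is handed in at about 21 s.

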